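# Load the drying cassette, then crack the stuck dry-box lid and hold it ajar

### The arm

A 6-joint arm with a two-finger parallel gripper is mounted at the origin on the work surface; the furniture and walls round the work are solid. World frame = base frame: x ahead of the robot, y to its left, z up, the work surface at z = 0. Lengths are in m, angles in degrees, forces in N, time in s.
With the tool pointing down it reaches from about 0.4 to 0.925 m from the base axis. Payload 3.4 kg.
Tool frame: the origin (TCP) lies on the centre line of the jaws, within the pads' length; the fingertips stand 22 mm ahead of it and the grasp point (between the pads) lies 3 mm ahead of it; z points along the fingers, y is the line along which they close (so a half turn about z gives the same grasp; the last joint's range is limited). The gripper opens to 85 mm and grips with 20 to 120 N. Pads are 22 mm wide; open, the fingers measure 114 mm over their backs; the gripper's body (76 mm by 85 mm) begins 54 mm behind the grasp point. The pads swing forward as they close: fully open they stand 13 mm farther back than shut.
Start: joints at [69.242, 17.578, 86.31, -0, 76.112, -4.211], TCP at [0.164, 0.551, 0.253] pointing down, gripper open.
Joint ranges: [-179.03, 179.03], [-60, 130.46], [8.19, 133.38], [-81.62, 261.62], [5.75, 156.47], [-153.77, 153.77]. Speed limits (degrees/s): [147.25, 147.25, 180, 180, 180, 180].

### API

Orientations are given as [roll, pitch, yaw] about the fixed x, y, z axes, in that order (R = Rz(yaw) Ry(pitch) Rx(roll)).
In Python, from workcell import bot gives the robot as it stands.
- The arm moves only by the tool play_rows, never from a script. Its argument "targets" is a list that holds one entry, the list of rows, each a list of 5 numbers: the opening, from 0 (shut) to 1 (fully open), then the shift along the world's x, y, z in cm, then the turn about the world's z in degrees. A call has 1 to 10 rows; each row shifts and turns the commanded pose from where the row before left it; what a row does not reach is not made up. A row lasts 1/12 s, in which the tool goes at most 41.7 mm and 7.16 degrees, less where a joint would pass 70% of its speed; a pose out of reach is approached as far as the arm can. A call with a gripper value outside its range is refused whole. The fingers move at their own pace and stop on an object; "squeeze" is the grip in N (left out, the last holds). Time passes only in rows, so rows that do not move let the fingers close. It gives the time, the measured TCP pose, the force, the opening and the grip force at its end, in the units of the state.
- bot.get_state(): the state, without advancing time (a new reading comes with each control period).
- bot.camera(name): name is "scene" or "top" or "wrist"; returns a dict with "pixels" (400x640x3 uint8, blue, green, red), "fx", "fy", "cx", "cy" (pixels), "dist_coeffs" ([k1, k2, p1, p2, k3] as OpenCV has them; the pictures are not rectified), "cam_to_world" (4x4, takes a point from camera to world coordinates); the wrist camera has in their place "tool_from_camera" (4x4, takes a point from camera to tool coordinates, whose origin is the TCP and whose axes are the flange's). Camera axes: x right, y down, z forward; pixel columns grow to the right and rows downward; lengths in m; the calibration is good to about 2 mm. A picture is of the moment at which its call begins: read the wrist's pose just before it. There is no depth.
- bot.hand_in(): hands the job in; it is judged then, once.
Trained networks look in a picture, given as the dict that the camera call returned (one of the last four; its "shot" number tells which), for a name from the list of things; names that differ only in an ending like _2 or _b are one class to them, and where a whole thing is asked for, a point or a joint stands for the part that bears it (a point fixed in the world has none). Each returns a list of dicts, best first, with "conf" (0 to 1); they miss things now and then, are a little off and sometimes report something else, mostly with a low value. They report only what shows in the picture. A call takes as long as a camera call. They do not tell look-alikes from the thing itself.
- bot.boxes_of(target, picture): "centre" ([x, y, z] in m, in world coordinates, good to about 4 mm: the middle of the surface that is visible of it).
- bot.tip_of(target, picture): "centre" ([x, y, z] in m, in world coordinates, good to about 4 mm: a listed point, or the origin of a listed thing).
The state is a dict: "clock": time; "q": joint angles; "dq": joint speeds; "joint_efforts": joint torques, N m; "tcp_pos": TCP position; "tcp_rot": TCP orientation; "wrist_force": force on the tool from outside, world axes, zero at the start; "wrist_torque": the same for the moment, N m; "width": opening from 0.0 (shut) to 1.0 (fully open); "grip_force": force on a finger pad.
Only numpy, scipy, OpenCV 4.12 (cv2) and the standard library are available. Lean on these libraries where they do the work, as an engineer would, in place of code of your own. Each camera call takes 0.05 s, during which the arm holds its last target. There are 200 camera calls.

### The job

Slide the flat metal drying cassette from its wooden stand down into the narrow slot of the white dry box until it sits fully home on the slot's bottom, and let go of it. Only then grip the black handle of the box's stuck lid, pull straight up until the seal breaks free, and finish the program still holding the lid level, clear of the box and about 2 cm above its seat, straight over the opening, to let it breathe; the lid must not fly open more than 4 cm. Do not disturb the tape roll, the paint cup or the paint tube.

Things in the scene. Friction and masses are not known exactly. Their poses are not given: they have to be found in the camera images.
- drybox: White plastic dry box, fixed to the bench, 80 mm high; origin under the centre of the square lidded chamber (110 x 110 mm, lid opening up). Its cassette slot is in a block beside the chamber, on the box's own -y side, centred 80 mm from the origin. Turned about the vertical only.
- rim (a point): Centre of the chamber's mouth, at the rim height (80 mm above the bench); axes as the box. The lid's flange rests here.
- slot_mouth (a point): Centre of the cassette slot's mouth, flush with the top of the box (80 mm above the bench); axes as the box. The slot is vertical, 65 mm deep, 73 mm long along the box's x and 14.6 mm wide along the box's y; its edges are square.
- lid: Grey lift-off lid, flange 108 x 108 x 6 mm, about 0.25 kg; origin at the centre of the flange's underside (so it coincides with point rim when closed), z up. A plug under it reaches 10.5 mm into the box and is caught by a rubber seal: it takes an upward pull of roughly 12 to 18 N to break it, the resistance is gone once the lid is about 10 mm up.
- lid_handle (a point): Grip point in the black handle on top of the lid, 30 mm above the lid's origin. The handle is an upright bar 14 mm thick (lid's y), 50 mm long (lid's x), from 10 to 46 mm above the lid's origin (its foot, 24 mm wide, lies below), with a 20 mm wide, 6 mm high lip on top (up to 52 mm).
- cassette: Flat aluminium drying cassette with dark vent slits, standing upright: 70 mm wide (its x), 12 mm thick (its y), 100 mm tall, 0.15 kg; origin at the centre of its lower edge. The last 6 mm of its foot taper to 64 x 7 mm as a lead-in. Either way round is fine. It stands loosely in the wooden stand; when home in the box, 35 mm of it stands out of the slot.
- cassette_top (a point): Centre of the cassette's upper edge, 100 mm above its origin.
- stand: Wooden stand block 110 x 70 x 45 mm, fixed to the bench, with the cassette in a loose 78 x 18 mm slot whose bottom is 6 mm above the bench; origin under its centre.
- tape_roll: Bystander: green tape roll lying flat, 99 mm across, 24 mm high; origin under its centre. Leave alone.
- cup_green: Bystander: white cup with green stains, 95 mm across, 120 mm tall; origin under its centre. Leave alone.
- oil_tube_5: Bystander: paint tube lying flat, 34 x 111 x 26 mm; origin under its centre. Leave alone.
There are look-alikes about, which are no part of the job. What is shaped like the lid but purple is not meant.

How it is judged:
By the outcome, as a careful person would: the job done as asked, in the order asked, and still so for the second after the job is handed in, while the arm keeps its last pose, push and grip.
It also fails if it takes over 42 s, if anything falls off the work surface, if the arm or the gripper's body presses on something with over 40 N, if the wrist force passes 120 N, or if a joint passes its speed limit or range.

## Working session

There is one attempt and no reset: what is moved stays moved. The work goes in short steps, Python scripts to look and compute and a tool call to move; the robot and the scene stay as the last step left them, time stands still between calls to the robot, and variables do not carry over. Pictures are saved under pics/ and viewed, at most 10 in all, crops included, and the job is handed in when it is done.

Besides the shell and the picture viewer there is one more tool, called after ">>>" as name(argument=value, ...), one argument or row to a line, values as JSON. play_rows: Moves the arm, as the interface text tells. Its arguments: {"type":"object","properties":{"targets":{"type":"array","items":{"type":"array","items":{"type":"array","items":{"type":"number"}}}},"squeeze":{"type":"number"}},"required":["targets"]}

```bash
mkdir -p pics; ls; python3 - <<'E'
from workcell import bot
import cv2,numpy as np
s=bot.get_state();print(s['clock'],s['tcp_pos'],s['tcp_rot'],s['width'])
for n in("scene","top"):
    p=bot.camera(n);cv2.imwrite(f"pics/{n}0.png",p["pixels"])
    print(n,p["fx"],p["cx"],p["cy"],p["dist_coeffs"],np.round(p["cam_to_world"],3).tolist())
    for t in("drybox","slot_mouth","rim","lid","lid_handle","cassette","cassette_top","stand"):
        r=bot.tip_of(t,p);print(t,[(np.round(d["centre"],3).tolist(),round(d["conf"],2)) for d in r[:3]])
E
```

```text
pics
0.0 [0.16353968 0.5505798  0.25237459] [-1.79883845e+02 -1.03425752e-02  1.63453910e+02] 1.0040990738429636
scene 391.34866991172714 318.5546220307622 200.42245425400654 [-0.07013682  0.          0.          0.          0.        ] [[0.852, -0.315, 0.418, -0.015], [-0.523, -0.52, 0.675, -0.764], [0.005, -0.794, -0.608, 0.7], [0.0, 0.0, 0.0, 1.0]]
drybox [([0.551, 0.041, -0.003], 0.85)]
slot_mouth [([0.535, -0.037, 0.081], 0.69), ([0.554, 0.043, 0.001], 0.37)]
rim []
lid [([0.552, 0.039, 0.078], 0.74), ([0.178, -0.299, 0.01], 0.56)]
lid_handle [([0.17, -0.299, 0.044], 0.62), ([0.553, 0.04, 0.111], 0.6)]
cassette [([0.51, -0.355, 0.01], 0.83)]
cassette_top [([0.507, -0.356, 0.109], 0.66), ([0.507, -0.354, 0.0], 0.54)]
stand [([0.511, -0.356, 0.002], 0.93)]
top 431.81245204356617 320.7049169794349 196.6670294007379 [-0.06997779  0.          0.          0.          0.        ] [[-0.028, -0.984, 0.174, 0.231], [-1.0, 0.029, 0.005, -0.101], [-0.01, -0.174, -0.985, 1.109], [0.0, 0.0, 0.0, 1.0]]
drybox [([0.553, 0.041, 0.006], 0.88)]
slot_mouth [([0.535, -0.036, 0.081], 0.57)]
rim []
lid [([0.548, 0.044, 0.08], 0.8), ([0.178, -0.298, 0.009], 0.59)]
lid_handle [([0.551, 0.038, 0.108], 0.66), ([0.175, -0.298, 0.04], 0.61)]
cassette [([0.507, -0.355, 0.003], 0.84)]
cassette_top [([0.508, -0.354, 0.109], 0.81), ([0.551, 0.039, 0.113], 0.31)]
stand [([0.512, -0.356, -0.002], 0.59), ([0.552, 0.041, 0.006], 0.52), ([0.381, 0.165, 0.001], 0.4)]
```

View pics/scene0.png

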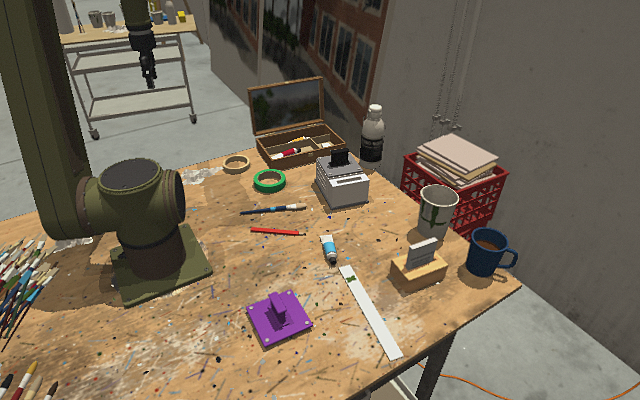

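View pics/top0.png

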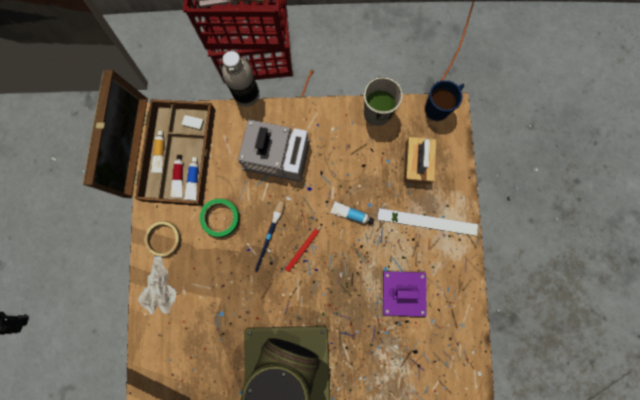

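The scene picture shows the dry box at about (342,180), with the slot in its near-right block and the black handle at (338,157). The cassette is in its stand at (422,255), the purple decoy at (280,318), the cup at (437,212) and the tube at (330,250). The top view agrees: box (263,145), slot (295,150), cassette (422,155). Next I'll move the wrist camera over the box.

>>> play_rows(
  targets=[
    [[1,3.0,-2.5,1.5,0.5],[1,3.0,-2.8,1.0,0.5],[1,3.0,-2.8,0.5,0.5],[1,3.0,-2.8,0.5,0.5],[1,3.0,-2.8,0.5,0.5],[1,3.0,-2.8,0.5,0.5],[1,3.0,-2.8,0.5,0.5],[1,3.0,-2.8,0,0.5],[1,3.0,-2.8,0,0.5],[1,2.5,-3.0,0,0.5]],
  ],
)

```text
clock: 1.73
tcp_pos: [0.4603, 0.2713, 0.3035]
tcp_rot: [179.9, 0.1, 168.5]
wrist_force: [1.4, 1.4, 0.3]
width: 0.999
grip_force: 0.0
```

```bash
cat > h.py <<'E'
from workcell import bot
import cv2,numpy as np
from scipy.spatial.transform import Rotation as R
def shot(n,save=None):
    s=bot.get_state();p=bot.camera(n)
    if "cam_to_world" in p: T=np.array(p["cam_to_world"])
    else:
        W=np.eye(4);W[:3,:3]=R.from_euler('xyz',s['tcp_rot'],degrees=True).as_matrix();W[:3,3]=s['tcp_pos'];T=W@np.array(p["tool_from_camera"])
    if save: cv2.imwrite(f"pics/{save}.png",p["pixels"]);np.savez(f"pics/{save}.npz",T=T,K=K(p),d=p["dist_coeffs"])
    return p,T
def K(p): return np.array([[p["fx"],0,p["cx"]],[0,p["fy"],p["cy"]],[0,0,1.]])
def proj(X,T,K,d):
    I=np.linalg.inv(T);return cv2.projectPoints(np.float64(X).reshape(-1,1,3),cv2.Rodrigues(I[:3,:3])[0],I[:3,3],K,np.float64(d))[0][:,0]
def ray(uv,T,K,d):
    n=cv2.undistortPoints(np.float64(uv).reshape(-1,1,2),K,np.float64(d))[:,0]
    return T[:3,3],np.c_[n,np.ones(len(n))]@T[:3,:3].T
def onz(uv,z,T,K,d):
    o,r=ray(uv,T,K,d);return o+r*((z-o[2])/r[:,2])[:,None]
E
python3 - <<'E'
from h import *
p,T=shot("wrist","w1");s=bot.get_state()
print(s['clock'],s['tcp_pos'],s['tcp_rot'],s['q']);print(np.round(p['tool_from_camera'],3).tolist(),p['fx'],p['cx'],p['cy'],p['dist_coeffs'])
print(proj([[.552,.041,.08],[.535,-.037,.08],[.508,-.355,.106]],T,K(p),p['dist_coeffs']))
E
```

```text
1.7833 [0.46483424 0.26560667 0.30328991] [-179.7651225     0.37637441  168.24953974] [ 25.49401275  12.30870037  86.44940859  -0.41983687  81.08466164
 -52.69026018]
[[0.001, -0.952, -0.305, 0.078], [1.0, 0.001, 0.0, -0.001], [0.0, -0.305, 0.952, -0.118], [0.0, 0.0, 0.0, 1.0]] 312.5892129221964 321.41348959375387 195.55094484767204 [0.01544655 0.         0.         0.         0.        ]
[[ 154.90594044  275.21324644]
 [  89.56717261  274.76138201]
 [-200.68633824  317.58088656]]
```

>>> play_rows(
  targets=[
    [[1,0.6,-3.5,-0.6,0],[1,0.6,-3.5,-0.6,0],[1,0.6,-3.5,-0.6,0],[1,0.6,-3.5,-0.6,0],[1,0.6,-3.5,-0.6,0],[1,0.5,-3,-0.6,0],[1,0,0,0,0],[1,0,0,0,0],[1,0,0,0,0],[1,0,0,0,0]],
  ],
)

```text
clock: 2.62
tcp_pos: [0.4933, 0.0687, 0.2674]
tcp_rot: [180.0, 0.0, 168.5]
wrist_force: [0.4, -0.4, 0.4]
width: 0.997
grip_force: 0.0
```

```bash
python3 - <<'E'
from h import *
p,T=shot("wrist","w2");s=bot.get_state();print(s['clock'],s['tcp_pos'],s['tcp_rot'])
E
```

```text
2.6667 [0.49323078 0.06890498 0.2674337 ] [1.79966889e+02 2.44860463e-02 1.68542798e+02]
```

>>> play_rows(
  targets=[
    [[1,0,-3,0,0],[1,0,-3,0,0],[1,0,-3,0,0],[1,0,0,0,0],[1,0,0,0,0],[1,0,0,0,0],[1,0,0,0,0]],
  ],
)

```text
clock: 3.25
tcp_pos: [0.4933, -0.0209, 0.2672]
tcp_rot: [180.0, -0.0, 168.5]
wrist_force: [-0.5, -0.2, 0.5]
width: 1.001
grip_force: 0.0
```

```bash
python3 - <<'E'
from h import *
p,T=shot("wrist","w3");s=bot.get_state();print(s['clock'],s['tcp_pos'],s['tcp_rot'])
a=cv2.imread("pics/w2.png");b=cv2.imread("pics/w3.png")
cv2.imwrite("pics/w23.png",np.vstack([a,b])[:, :] if 0 else cv2.resize(np.vstack([a[100:400],b[100:400]]),None,fx=1,fy=1))
E
```

```text
3.3 [ 0.49324272 -0.0209378   0.26717141] [ 1.79974350e+02 -5.19562728e-04  1.68562506e+02]
```

View pics/w23.png

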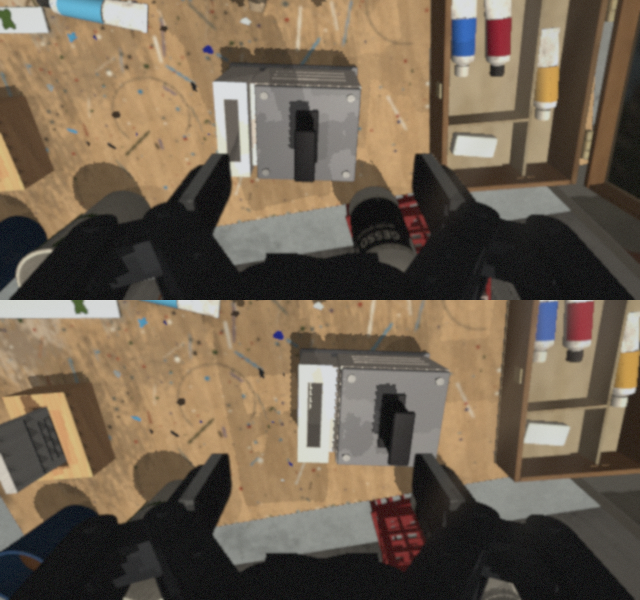

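The upper picture (image rows offset by +100) has the slot at cols 224–240, rows 198–261, in the white strip at 216–250, with the grey lid at 255–360. In the lower picture the slot is at cols 307–322, rows 182–247. I'll rectify both views onto the z=0.08 plane to measure the slot.

```bash
cat >> h.py <<'E'
def warp(name,z,x0,x1,y0,y1,s=5):
    f=np.load(f"pics/{name}.npz");im=cv2.imread(f"pics/{name}.png")
    xs=np.arange(x0,x1,.001/s);ys=np.arange(y0,y1,.001/s)
    X,Y=np.meshgrid(xs,ys,indexing='ij')
    uv=proj(np.c_[X.ravel(),Y.ravel(),np.full(X.size,z)],f['T'],f['K'],f['d']).reshape(X.shape+(2,)).astype(np.float32)
    return cv2.remap(im,uv[...,0],uv[...,1],cv2.INTER_CUBIC)
E
python3 - <<'E'
from h import *
out=[]
for n in("w2","w3"):
    g=warp(n,.08,.48,.60,-.07,.03)
    gr=cv2.cvtColor(g,cv2.COLOR_BGR2GRAY)
    m=(gr>170).astype(np.uint8)
    c,h=cv2.findContours(m,cv2.RETR_CCOMP,cv2.CHAIN_APPROX_NONE)
    for i,q in enumerate(c):
        if cv2.contourArea(q)>3000:
            r=cv2.minAreaRect(q);print(n,'hole' if h[0][i][3]>=0 else 'out', .48+r[0][1]/5000,-.07+r[0][0]/5000,np.array(r[1])/5,r[2])
    cv2.drawContours(g,c,-1,(0,0,255),1);out.append(g)
cv2.imwrite("pics/wp.png",np.hstack(out)[:, :][:600,:1000] if 0 else cv2.resize(np.hstack(out),(800,480)))
E
```

```text
w2 out 0.5312142944335937 -0.013040417480468754 [ 4.99584045 93.86257324] 13.489469528198242
w2 out 0.5334760498046874 -0.03755265502929688 [ 35.21496582 110.94127197] 13.410873413085938
w3 out 0.5337950927734375 -0.035519982910156254 [ 39.00666199 110.64259033] 13.785387992858887
w3 hole 0.5326183227539062 -0.03737432861328126 [15.67759705 73.47399902] 13.488412857055664
```

View pics/wp.png

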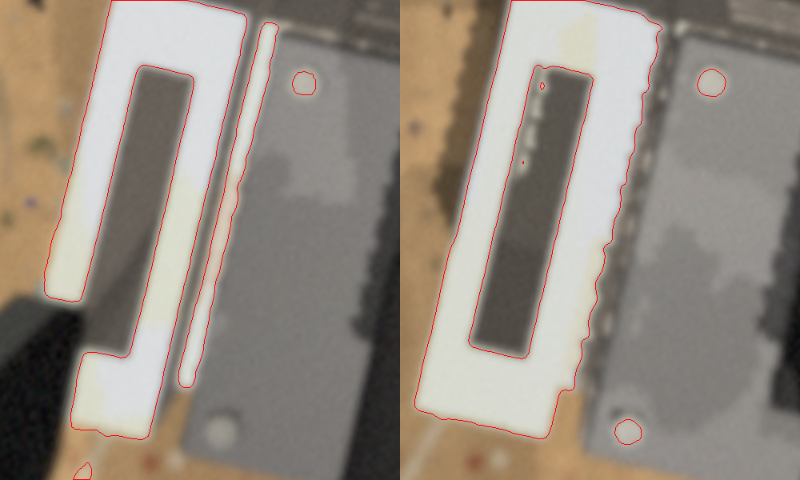

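The slot measures 73.5 × 15.7 mm, centred at (0.5328, −0.0371), box yaw −13.5°. The two views agree at z=0.08, and the box origin comes out at (0.5515, 0.0407), which matches the network. Now the stand.

>>> play_rows(
  targets=[
    [[1,-0.6,-3.5,0,0],[1,-0.6,-3.5,0,0],[1,-0.6,-3.5,0,0],[1,-0.6,-3.5,0,0],[1,-0.6,-3.5,0,0],[1,-0.6,-3.5,0,0],[1,-0.6,-3.5,0,0],[1,-0.6,-3.0,0,0],[1,0,0,0,0],[1,0,0,0,0]],
  ],
)

```text
clock: 4.13
tcp_pos: [0.4454, -0.2979, 0.2669]
tcp_rot: [180.0, -0.0, 168.4]
wrist_force: [0.7, 1.4, 0.4]
width: 1.002
grip_force: 0.0
```

>>> play_rows(
  targets=[
    [[1,0,0,0,0],[1,0,0,0,0]],
  ],
)

```text
clock: 4.3
tcp_pos: [0.4456, -0.2957, 0.267]
tcp_rot: [179.9, -0.0, 168.6]
wrist_force: [-0.1, 0.2, -0.4]
width: 1.004
grip_force: 0.0
```

```bash
python3 - <<'E'
from h import *
p,T=shot("wrist","w4");s=bot.get_state();print(s['clock'],s['tcp_pos'],s['tcp_rot'])
for t in("cup_green","oil_tube_5","cassette_top"):
    print(t,[(np.round(d["centre"],3).tolist(),round(d["conf"],2)) for d in bot.tip_of(t,p)[:2]])
p=bot.camera("top")
for t in("cup_green","oil_tube_5","tape_roll"):
    print(t,[(np.round(d["centre"],3).tolist(),round(d["conf"],2)) for d in bot.tip_of(t,p)[:2]])
E
```

```text
4.35 [ 0.44560201 -0.2956249   0.2670708 ] [ 1.79962641e+02 -1.66262923e-02  1.68576280e+02]
cup_green [([0.66, -0.256, 0.002], 0.83)]
oil_tube_5 [([0.381, -0.177, 0.001], 0.67)]
cassette_top [([0.51, -0.35, 0.108], 0.87), ([0.509, -0.352, 0.005], 0.46)]
cup_green [([0.657, -0.258, -0.0], 0.88)]
oil_tube_5 []
tape_roll [([0.378, 0.164, -0.002], 0.98)]
```

>>> play_rows(
  targets=[
    [[1,0,-3,0,0],[1,0,-3,0,0],[1,0,-3,0,0],[1,0,0,0,0],[1,0,0,0,0],[1,0,0,0,0],[1,0,0,0,0]],
  ],
)

```text
clock: 5.28
tcp_pos: [0.445, -0.3863, 0.2669]
tcp_rot: [179.9, -0.0, 168.5]
wrist_force: [0.9, -1.0, 0.1]
width: 1.0
grip_force: 0.0
```

```bash
python3 - <<'E'
from h import *
p,T=shot("wrist","w5");s=bot.get_state();print(s['clock'],s['tcp_pos'],s['tcp_rot'])
a=cv2.imread("pics/w4.png");b=cv2.imread("pics/w5.png")
cv2.imwrite("pics/w45.png",np.vstack([a[100:400],b[100:400]]))
E
```

```text
5.3333 [ 0.44512581 -0.38617405  0.26710617] [ 1.79963878e+02 -2.46931423e-02  1.68500871e+02]
```

View pics/w45.png

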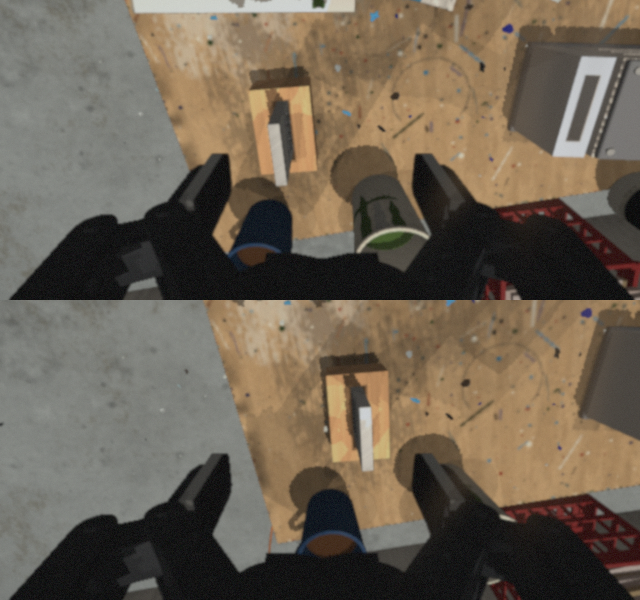

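In view 1 the cassette's bright upper edge is at cols 270–288, rows 224–285; in view 2 it is at cols 358–373, rows 204–270. The cup is off to the right and behind. I'll rectify at the expected top height and compare the two views.

```bash
python3 - <<'E'
from h import *
from scipy.optimize import least_squares
for z in(.102,.106,.110):
  for n in("w4","w5"):
    g=cv2.cvtColor(warp(n,z,.46,.56,-.39,-.31),cv2.COLOR_BGR2GRAY)
    if z==.106: cv2.imwrite(f"pics/{n}c.png",warp(n,z,.46,.56,-.39,-.31))
    m=(g>150).astype(np.uint8)
    c,h=cv2.findContours(m,cv2.RETR_EXTERNAL,cv2.CHAIN_APPROX_NONE)
    q=max(c,key=cv2.contourArea);r=cv2.minAreaRect(q)
    print(z,n,np.round([.46+r[0][1]/5000,-.39+r[0][0]/5000],4),np.round(np.array(r[1])/5,1),r[2],np.percentile(g,[5,50,95]))
cv2.imwrite("pics/c45.png",np.hstack([cv2.imread("pics/w4c.png"),cv2.imread("pics/w5c.png")]))
E
```

```text
0.102 w4 [ 0.5024 -0.3607] [24.8 86.1] 6.184391021728516 [ 60. 125. 180.]
0.102 w5 [ 0.5031 -0.345 ] [28.5 89. ] 6.627885818481445 [ 61. 135. 191.]
0.106 w4 [ 0.5012 -0.3596] [24.4 83.6] 6.259036540985107 [ 59. 124. 180.]
0.106 w5 [ 0.5019 -0.3455] [28.1 86.3] 6.5897955894470215 [ 60. 134. 191.]
0.11 w4 [ 0.4999 -0.3586] [24.1 81. ] 6.340191841125488 [ 57. 123. 179.]
0.11 w5 [ 0.5005 -0.346 ] [27.7 83.8] 6.613460063934326 [ 58. 133. 191.]
```

View pics/c45.png

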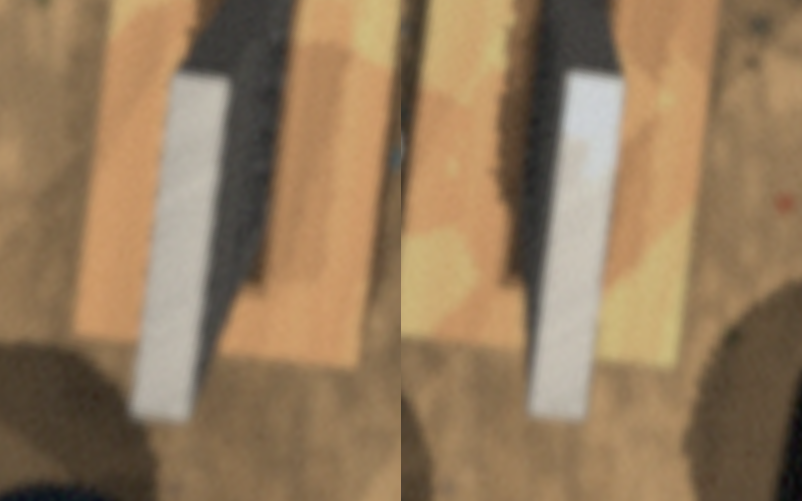

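```bash
python3 - <<'E'
from h import *
for z in(.102,.106,.110):
  for n in("w4","w5"):
    w=warp(n,z,.46,.56,-.39,-.31)
    h=cv2.cvtColor(w,cv2.COLOR_BGR2HSV)
    m=((h[...,1]<60)&(h[...,2]>120)).astype(np.uint8)
    m=cv2.morphologyEx(m,cv2.MORPH_OPEN,np.ones((9,9),np.uint8))
    c,_=cv2.findContours(m,cv2.RETR_EXTERNAL,cv2.CHAIN_APPROX_NONE)
    q=max(c,key=cv2.contourArea);r=cv2.minAreaRect(q)
    print(z,n,np.round([.46+r[0][1]/5000,-.39+r[0][0]/5000],4),np.round(np.array(r[1])/5,1),r[2])
E
```

```text
0.102 w4 [ 0.5115 -0.3552] [13.  70.7] 6.561099529266357
0.102 w5 [ 0.5111 -0.3548] [12.7 70.8] 7.054251670837402
0.106 w4 [ 0.5095 -0.3541] [12.9 69.8] 6.581944465637207
0.106 w5 [ 0.5091 -0.355 ] [12.5 69.9] 7.030972480773926
0.11 w4 [ 0.5075 -0.3531] [12.6 68.7] 6.567636489868164
0.11 w5 [ 0.5071 -0.3552] [12.3 68.8] 7.076378345489502
```

Cassette top: centre (0.5093, −0.3546, ≈0.106), 70 × 12.5 mm, yaw −6.8°, so tool yaw 173.2. I'll go down onto it with TCP z at 0.102.

>>> play_rows(
  targets=[
    [[1,2.0,1.0,-2.0,1.5],[1,2.4,1.15,-2.5,1.6],[1,2.0,1.0,-2.0,1.6],[0.6,0,0,-1.5,0],[0.6,0,0,-1.5,0],[0.6,0,0,-1.5,0],[0.6,0,0,-1.5,0],[0.6,0,0,0,0],[0.6,0,0,0,0],[0.6,0,0,0,0]],
  ],
)

```text
clock: 6.17
tcp_pos: [0.5097, -0.3556, 0.1431]
tcp_rot: [-180.0, 0.1, 173.2]
wrist_force: [-0.2, -0.4, 0.5]
width: 0.598
grip_force: 0.0
```

```bash
python3 - <<'E'
from h import *
p,T=shot("wrist","w6");s=bot.get_state();print(s['clock'],s['tcp_pos'],s['tcp_rot'],s['width'],s['wrist_force'])
print([(np.round(d["centre"],3).tolist(),round(d["conf"],2)) for d in bot.tip_of("cassette_top",p)[:2]])
E
```

```text
6.2167 [ 0.50995484 -0.3559655   0.1434383 ] [-1.79936965e+02  1.04521917e-01  1.73179710e+02] 0.5973236049286503 [-0.38655304 -0.49095671 -0.03131287]
[([0.506, -0.349, 0.108], 0.85), ([0.509, -0.356, -0.002], 0.6)]
```

>>> play_rows(
  targets=[
    [[0.6,0,0.1,-1.5,0],[0.6,0,0,-1.3,0],[0.6,0,0,-1.3,0],[0.6,0,0,0,0],[0.6,0,0,0,0],[0.25,0,0,0,0],[0.25,0,0,0,0],[0.25,0,0,0,0]],
  ],
  squeeze=50,
)

```text
clock: 6.93
tcp_pos: [0.5099, -0.3553, 0.1023]
tcp_rot: [-179.9, 0.1, 173.1]
wrist_force: [0.2, -0.1, -0.5]
width: 0.253
grip_force: 0.0
```

>>> play_rows(
  targets=[
    [[0,0,0,0,0],[0,0,0,0,0],[0,0,0,0,0],[0,0,0,0,0],[0,0,0,0,0],[0,0,0,0,0]],
  ],
  squeeze=50,
)

```text
clock: 7.43
tcp_pos: [0.5098, -0.3551, 0.1021]
tcp_rot: [-180.0, 0.1, 173.1]
wrist_force: [0.2, -0.5, 5.8]
width: 0.132
grip_force: 49.7
```

Gripped at 49.7 N. Now lift and carry it to above the slot.

>>> play_rows(
  targets=[
    [[0,0,0,1.5,0],[0,0,0,2.5,0],[0,0,0,2.5,0],[0,0,0,2.5,0],[0,0,0,2.5,0],[0,0,1.0,0.5,0],[0,0.3,2.5,0,-1],[0,0.3,3.5,0,-1],[0,0.3,3.5,0,-1],[0,0.3,3.5,0,-1]],
  ],
)

```text
clock: 8.27
tcp_pos: [0.52, -0.2126, 0.2195]
tcp_rot: [179.9, -0.1, 169.0]
wrist_force: [0.5, -0.5, -0.7]
width: 0.132
grip_force: 49.0
```

>>> play_rows(
  targets=[
    [[0,0.3,3.5,0,-1],[0,0.3,3.5,0,-1],[0,0.3,3.5,0,-0.6],[0,0.3,3.5,0,0],[0,0.2,2.5,0,0],[0,0,1.3,0,0],[0,0,0,0,0],[0,0,0,0,0],[0,0,0,0,0],[0,0,0,0,0]],
  ],
)

```text
clock: 9.1
tcp_pos: [0.5351, -0.038, 0.2208]
tcp_rot: [-180.0, -0.0, 166.5]
wrist_force: [-0.8, 0.9, -1.3]
width: 0.13
grip_force: 49.1
```

```bash
python3 - <<'E'
from h import *
p,T=shot("wrist","w7");s=bot.get_state();print(s['clock'],s['tcp_pos'],s['tcp_rot'],s['width'],s['grip_force'],s['wrist_force'])
E
```

```text
9.15 [ 0.5351901  -0.0381366   0.22088059] [-1.79971567e+02 -9.11489556e-03  1.66456285e+02] 0.12905923034989025 49.09982979297638 [ 0.30929925 -0.17338145 -1.01568661]
```

View pics/w7.png

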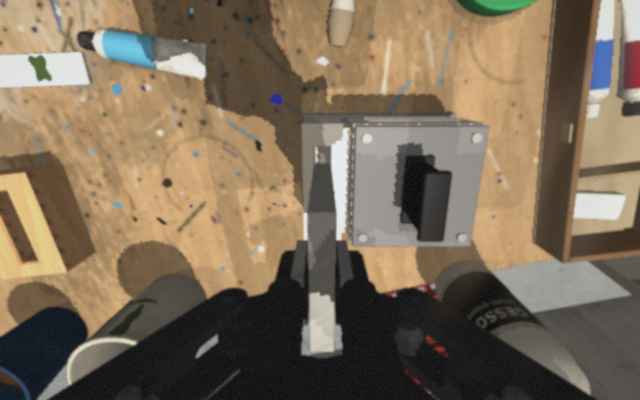

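The cassette hangs upright between the fingers, its upper edge at (322,345) and its foot near (322,165), just above the near end of the slot. I'll overlay the model of cassette and slot to check the fit.

```bash
cat >> h.py <<'E'
def box(c,yaw,z0,z1,lx,ly):
    a=np.radians(yaw);ex=np.array([np.cos(a),np.sin(a)]);ey=np.array([-ex[1],ex[0]])
    P=[np.r_[c+sx*lx/2*ex+sy*ly/2*ey,z] for z in(z0,z1) for sx,sy in((-1,-1),(1,-1),(1,1),(-1,1))]
    return np.array(P)
E
python3 - <<'E'
from h import *
f=np.load("pics/w7.npz");im=cv2.imread("pics/w7.png")
r=(100,330,220,420) # y0,y1,x0,x1
S=4
big=cv2.resize(im[90:360,250:400],None,fx=S,fy=S,interpolation=cv2.INTER_CUBIC)
def dr(P,col,loops):
    uv=((proj(P,f['T'],f['K'],f['d'])-[250,90]+.5)*S-.5)
    for l in loops: cv2.polylines(big,[np.int32(uv[l]*16)],True,col,1,cv2.LINE_AA,4)
tcp=np.array([.53519,-.03814]);ex=np.array([.972,-.2334])
c=tcp-.0005*ex
dr(box(c,-13.54,.1249,.2249,.070,.012),(0,0,255),[[4,5,6,7]])
dr(box(c,-13.54,.1309,.2249,.070,.012),(255,0,255),[[0,1,2,3]])
dr(box(c,-13.54,.1249,.2249,.064,.007),(0,255,255),[[0,1,2,3]])
dr(box(np.array([.5328,-.0371]),-13.5,.08,.08,.073,.0146),(0,255,0),[[0,1,2,3]])
cv2.imwrite("pics/ov7.png",np.hstack([big[:560],big[520:]]) if 0 else big[:, :][:600])
E
```

```text
(no output)
```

View pics/ov7.png

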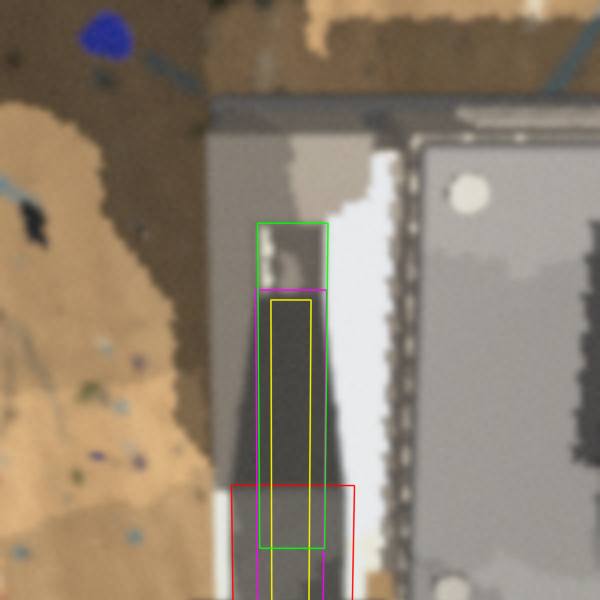

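The overlay fits within about 0.5 mm: green on the slot, magenta on the foot edge. I'll correct by (−1.9, +0.9) mm and start inserting.

>>> play_rows(
  targets=[
    [[0,-0.19,0.09,-0.8,0],[0,0,0,-1,0],[0,0,0,-1,0],[0,0,0,-0.6,0],[0,0,0,-0.3,0],[0,0,0,-0.3,0],[0,0,0,-0.3,0],[0,0,0,-0.3,0],[0,0,0,0,0],[0,0,0,0,0]],
  ],
)

```text
clock: 9.98
tcp_pos: [0.5334, -0.0359, 0.1751]
tcp_rot: [180.0, 0.0, 166.6]
wrist_force: [-0.5, -0.7, -0.7]
width: 0.128
grip_force: 49.1
```

>>> play_rows(
  targets=[
    [[0,0,-0.12,0,0],[0,0,0,0,0],[0,0,0,0,0],[0,0,0,0,0]],
  ],
)

```text
clock: 10.32
tcp_pos: [0.5335, -0.0372, 0.1753]
tcp_rot: [180.0, 0.0, 166.6]
wrist_force: [-0.3, -0.5, -1.1]
width: 0.134
grip_force: 49.1
```

>>> play_rows(
  targets=[
    [[0,0,0,-0.4,0],[0,0,0,-0.4,0],[0,0,0,-0.4,0],[0,0,0,0,0],[0,0,0,0,0]],
  ],
)

```text
clock: 10.73
tcp_pos: [0.533, -0.0371, 0.1625]
tcp_rot: [-180.0, -0.1, 166.6]
wrist_force: [0.0, -0.1, -0.9]
width: 0.129
grip_force: 49.1
```

It's 13 mm into the slot with no contact force. Continuing down.

>>> play_rows(
  targets=[
    [[0,0,0,-0.5,0],[0,0,0,-0.7,0],[0,0,0,-0.7,0],[0,0,0,-0.7,0],[0,0,0,-0.7,0],[0,0,0,-0.7,0],[0,0,0,-0.4,0],[0,0,0,-0.3,0],[0,0,0,0,0],[0,0,0,0,0]],
  ],
)

```text
clock: 11.57
tcp_pos: [0.5334, -0.0371, 0.116]
tcp_rot: [-180.0, -0.0, 166.6]
wrist_force: [0.7, 0.1, -0.8]
width: 0.129
grip_force: 49.1
```

>>> play_rows(
  targets=[
    [[0,0,0,-0.2,0],[0,0,0,-0.1,0],[0,0,0,-0.1,0],[0,0,0,0,0]],
  ],
)

```text
clock: 11.9
tcp_pos: [0.5333, -0.0371, 0.1121]
tcp_rot: [-180.0, -0.0, 166.6]
wrist_force: [-0.1, 0.7, -1.4]
width: 0.129
grip_force: 49.1
```

>>> play_rows(
  targets=[
    [[0,0,0,-0.1,0],[0,0,0,-0.1,0],[0,0,0,0,0]],
  ],
)

```text
clock: 12.15
tcp_pos: [0.5336, -0.0371, 0.1111]
tcp_rot: [180.0, 0.0, 166.6]
wrist_force: [-1.3, 1.0, 5.8]
width: 0.133
grip_force: 50.1
```

>>> play_rows(
  targets=[
    [[0,0,0,-0.1,0],[0,0,0,0,0]],
  ],
)

```text
clock: 12.32
tcp_pos: [0.5336, -0.0371, 0.1111]
tcp_rot: [180.0, 0.1, 166.6]
wrist_force: [-3.7, 0.7, 13.2]
width: 0.131
grip_force: 51.2
```

It's home at exactly the expected TCP height (0.111) with a 13 N push. Release and go up.

>>> play_rows(
  targets=[
    [[0.24,0,0,0.15,0],[0.24,0,0,0,0],[0.24,0,0,0,0],[0.24,0,0,0,0],[0.24,0,0,0.5,0],[0.24,0,0,1.0,0],[0.24,0,0,2,0],[0.5,0,0,3,0],[0.5,0,0,3,0],[0.5,0,0,0,0]],
  ],
)

```text
clock: 13.15
tcp_pos: [0.5374, -0.0377, 0.2122]
tcp_rot: [179.9, 0.7, 166.6]
wrist_force: [0.6, -0.2, 0.9]
width: 0.497
grip_force: 0.0
```

>>> play_rows(
  targets=[
    [[0.5,-0.5,2.0,1.0,0],[0.5,-0.6,2.6,1.0,0],[0.5,-0.5,2.6,1.0,0],[0.5,-0.5,0.6,1.0,0],[0.5,0,0,0,0],[0.5,0,0,0,0],[0.5,0,0,0,0]],
  ],
)

```text
clock: 13.73
tcp_pos: [0.5124, 0.04, 0.2455]
tcp_rot: [-180.0, 0.0, 166.5]
wrist_force: [0.2, -0.2, -0.7]
width: 0.499
grip_force: 0.0
```

```bash
python3 - <<'E'
from h import *
p,T=shot("wrist","w8");s=bot.get_state();print(s['clock'],s['tcp_pos'],s['tcp_rot'],s['width'],s['wrist_force'])
f=np.load("pics/w8.npz");im=cv2.imread("pics/w8.png")
def dr(P,col,l):
    uv=proj(P,f['T'],f['K'],f['d']);cv2.polylines(im,[np.int32(uv[l]*16)],True,col,1,cv2.LINE_AA,4)
o=np.array([.5515,.0407])
b=box(np.array([.5328,-.0371]),-13.5,.08,.115,.070,.012);dr(b,(0,0,255),[4,5,6,7])
b=box(o,-13.5,.126,.132,.050,.020);dr(b,(0,255,0),[4,5,6,7])
b=box(o,-13.5,.09,.086,.108,.108);dr(b,(255,0,255),[4,5,6,7])
cv2.imwrite("pics/ov8.png",cv2.resize(im[100:400,120:520],None,fx=2,fy=2))
E
```

```text
13.7833 [0.51236416 0.03989935 0.24515431] [-1.79958518e+02 -2.43686019e-02  1.66507113e+02] 0.5004149930884575 [0.00210453 0.50196893 0.03703622]
```

View pics/ov8.png

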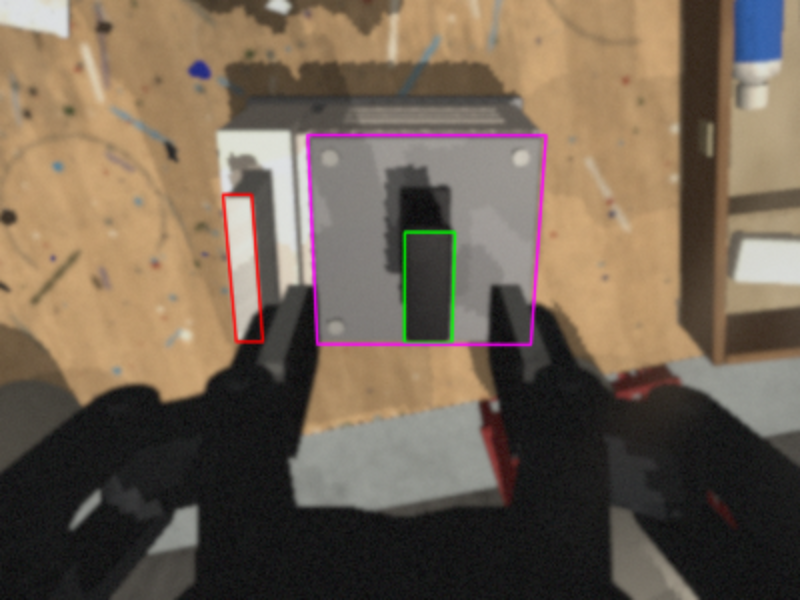

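The overlay fits the cassette's upper edge (home, top at 0.115) and the handle lip and lid flange, so the handle is at (0.5515, 0.0407). Now onto the handle.

>>> play_rows(
  targets=[
    [[0.5,2.0,0,-1,0],[0.5,1.9,0.08,-1.5,0],[0.5,0,0,-2.0,0],[0.5,0,0,-2.0,0],[0.5,0,0,-2.0,0],[0.5,0,0,-1,0],[0.5,0,0,0,0],[0.5,0,0,0,0],[0.5,0,0,0,0]],
  ],
)

```text
clock: 14.53
tcp_pos: [0.5522, 0.0413, 0.1513]
tcp_rot: [180.0, 0.1, 166.5]
wrist_force: [-0.1, 0.6, -0.0]
width: 0.502
grip_force: 0.0
```

>>> play_rows(
  targets=[
    [[0.5,-0.05,-0.05,-1.5,0],[0.5,0,0,-1.2,0],[0.5,0,0,-1.0,0],[0.5,0,0,0,0],[0.5,0,0,0,0],[0.25,0,0,0,0],[0.25,0,0,0,0],[0.25,0,0,0,0]],
  ],
  squeeze=70,
)

```text
clock: 15.2
tcp_pos: [0.5515, 0.0412, 0.1144]
tcp_rot: [180.0, 0.1, 166.6]
wrist_force: [0.8, -0.0, 0.8]
width: 0.251
grip_force: 0.0
```

>>> play_rows(
  targets=[
    [[0,0,0,0,0],[0,0,0,0,0],[0,0,0,0,0],[0,0,0,0,0],[0,0,0,0,0],[0,0,0,0,0]],
  ],
  squeeze=70,
)

```text
clock: 15.7
tcp_pos: [0.5514, 0.0411, 0.1145]
tcp_rot: [180.0, 0.1, 166.6]
wrist_force: [-0.9, -0.2, 6.0]
width: 0.215
grip_force: 67.9
```

The width reads 0.215 (~18–19 mm), so the pads are probably bearing on the 20 mm lip rather than the 14 mm bar. I'll reopen, go 2.5 mm lower and close again.

>>> play_rows(
  targets=[
    [[0.4,0,0,0,0],[0.4,0,0,0,0],[0.4,0,0,-0.15,0],[0.4,0,0,-0.1,0],[0.25,0,0,0,0],[0.25,0,0,0,0]],
  ],
  squeeze=30,
)

```text
clock: 16.2
tcp_pos: [0.5505, 0.0412, 0.1108]
tcp_rot: [-180.0, -0.1, 166.5]
wrist_force: [-0.2, 0.1, 0.1]
width: 0.257
grip_force: 26.5
```

>>> play_rows(
  targets=[
    [[0,0,0,0,0],[0,0,0,0,0],[0,0,0,0,0],[0,0,0,0,0],[0,0,0,0,0]],
  ],
  squeeze=30,
)

```text
clock: 16.62
tcp_pos: [0.5506, 0.0412, 0.1109]
tcp_rot: [-180.0, -0.0, 166.6]
wrist_force: [-0.6, 0.4, -2.4]
width: 0.255
grip_force: 29.4
```

Now 0.255 means the fingertips are on the 24 mm foot, and 0.215 was the 20 mm lip. The bar window lies between, so aim for TCP z 0.1128.

>>> play_rows(
  targets=[
    [[0.4,0,0,0,0],[0.4,0.05,0,0.1,0],[0.4,0.04,0,0.1,0],[0.4,0,0,0,0],[0.25,0,0,0,0],[0.25,0,0,0,0]],
  ],
  squeeze=30,
)

```text
clock: 17.12
tcp_pos: [0.552, 0.0411, 0.1133]
tcp_rot: [180.0, 0.0, 166.6]
wrist_force: [-0.4, 0.8, 0.4]
width: 0.251
grip_force: 0.0
```

>>> play_rows(
  targets=[
    [[0,0,0,0,0],[0,0,0,0,0],[0,0,0,0,0],[0,0,0,0,0],[0,0,0,0,0]],
  ],
  squeeze=30,
)

```text
clock: 17.53
tcp_pos: [0.5519, 0.0411, 0.1133]
tcp_rot: [-180.0, 0.0, 166.6]
wrist_force: [-0.9, -0.6, 4.2]
width: 0.222
grip_force: 29.1
```

>>> play_rows(
  targets=[
    [[0.4,0,0,0,0],[0.4,-0.04,0,-0.1,0],[0.4,0,0,0,0],[0.4,0,0,0,0],[0.25,0,0,0,0],[0,0,0,0,0],[0,0,0,0,0],[0,0,0,0,0],[0,0,0,0,0]],
  ],
  squeeze=30,
)

```text
clock: 18.28
tcp_pos: [0.5513, 0.0412, 0.1122]
tcp_rot: [180.0, 0.0, 166.6]
wrist_force: [0.3, -0.4, 1.3]
width: 0.219
grip_force: 30.1
```

Still on the lip, because the pads are longer than the bar. I'll grip the lip (part of the handle) squarely instead, with the pads centred on it (z 0.126–0.132, TCP ≈ 0.131).

>>> play_rows(
  targets=[
    [[0.4,0,0,0,0],[0.4,0,0,0.8,0],[0.4,0,0,1.1,0],[0.4,0,0,0,0],[0.25,0,0,0,0],[0.25,0,0,0,0]],
  ],
  squeeze=30,
)

```text
clock: 18.78
tcp_pos: [0.5513, 0.0412, 0.1311]
tcp_rot: [180.0, 0.0, 166.6]
wrist_force: [0.8, 0.5, -0.1]
width: 0.249
grip_force: 0.0
```

>>> play_rows(
  targets=[
    [[0,0,0,0,0],[0,0,0,0,0],[0,0,0,0,0],[0,0,0,0,0],[0,0,0,0,0],[0,0,0,0,0]],
  ],
  squeeze=90,
)

```text
clock: 19.28
tcp_pos: [0.5513, 0.0412, 0.1313]
tcp_rot: [180.0, -0.0, 166.5]
wrist_force: [-0.8, 0.6, 4.5]
width: 0.209
grip_force: 87.7
```

>>> play_rows(
  targets=[
    [[0,0,0,0.1,0],[0,0,0,0.1,0],[0,0,0,0.05,0],[0,0,0,0,0]],
  ],
)

```text
clock: 19.62
tcp_pos: [0.5506, 0.0411, 0.1317]
tcp_rot: [-180.0, -0.2, 166.6]
wrist_force: [3.6, -0.1, -16.3]
width: 0.21
grip_force: 88.2
```

>>> play_rows(
  targets=[
    [[0,0,0,0.1,0],[0,0,0,0.1,0],[0,0,0,0.05,0],[0,0,0,0,0]],
  ],
)

```text
clock: 19.95
tcp_pos: [0.5513, 0.0411, 0.1369]
tcp_rot: [-180.0, -0.0, 166.6]
wrist_force: [-0.7, -0.9, -3.2]
width: 0.212
grip_force: 90.4
```

The seal peaked at about 16 N and the lid is moving freely, 5.6 mm up. Raise to 20 mm.

>>> play_rows(
  targets=[
    [[0,0,0,0.2,0],[0,0,0,0.25,0],[0,0,0,0.25,0],[0,0,0,0.25,0],[0,0,0,0.25,0],[0,0,0,0.2,0],[0,0,0,0.05,0],[0,0,0,0,0],[0,0,0,0,0]],
  ],
)

```text
clock: 20.7
tcp_pos: [0.5513, 0.0412, 0.1506]
tcp_rot: [-180.0, -0.0, 166.6]
wrist_force: [-0.4, 0.2, -3.1]
width: 0.205
grip_force: 90.4
```

```bash
python3 - <<'E'
from h import *
p,T=shot("scene","s9");s=bot.get_state();print(s['clock'],s['tcp_pos'],s['tcp_rot'],s['width'],s['grip_force'],s['wrist_force'],s['wrist_torque'])
for t in("lid","cassette_top","lid_handle"): print(t,[(np.round(d["centre"],3).tolist(),round(d["conf"],2)) for d in bot.tip_of(t,p)[:3]])
im=p["pixels"];q,T=shot("wrist","w9")
for t in("lid","cassette_top"): print(t,[(np.round(d["centre"],3).tolist(),round(d["conf"],2)) for d in bot.tip_of(t,q)[:3]])
f=np.load("pics/w9.npz");v=cv2.imread("pics/w9.png")
o=np.array([.5515,.0407])
for z,c in((.106,(255,0,255)),(.1,(0,255,0))):
    uv=proj(box(o,-13.5,.09,z,.108,.108),f['T'],f['K'],f['d'])[4:];cv2.polylines(v,[np.int32(uv*16)],True,c,1,cv2.LINE_AA,4)
uv=proj(box(np.array([.5328,-.0371]),-13.5,.08,.115,.07,.012),f['T'],f['K'],f['d'])[4:];cv2.polylines(v,[np.int32(uv*16)],True,(0,0,255),1,cv2.LINE_AA,4)
a=cv2.resize(im[120:230,270:400],None,fx=3,fy=3);b=v[40:370,150:550]
cv2.imwrite("pics/fin.png",np.hstack([a,b]))
E
```

```text
20.75 [0.55122156 0.04118    0.15042991] [-1.79996070e+02 -2.22294813e-02  1.66552553e+02] 0.20959326656535354 90.39293646812439 [ 1.07584553  0.22408397 -2.92941537] [-0.02850143 -0.00856171  0.01134156]
lid [([0.552, 0.041, 0.101], 0.71)]
cassette_top [([0.532, -0.04, 0.114], 0.9)]
lid_handle [([0.174, -0.301, 0.042], 0.62), ([0.554, 0.042, 0.129], 0.59)]
lid [([0.551, 0.043, 0.096], 0.68)]
cassette_top [([0.658, -0.255, 0.001], 0.75), ([0.53, -0.034, 0.115], 0.56)]
```

View pics/fin.png

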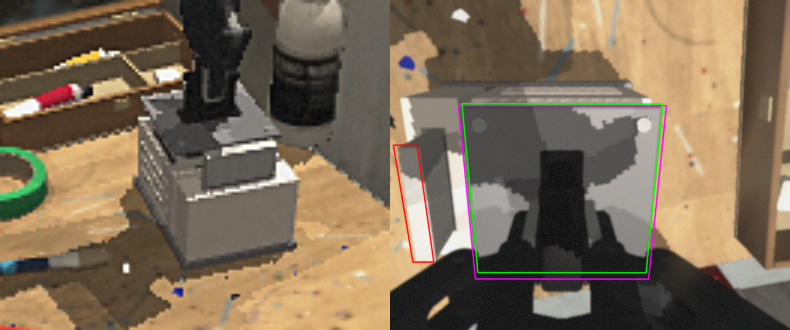

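The lid is level in the gripper, about 19 mm up and straight over the opening. The cassette still stands at its home height. Handing in.

```bash
python3 -c "
from workcell import bot
print(bot.hand_in())"
```

```text
the job is handed in; nothing more can be done
None
```

The job is handed in at about 21 s: the cassette sits home in the slot and was released, and the lid's seal broke at about 16 N. The arm is holding the lid level about 19 mm above its seat, gripped by the handle's top lip because the pads were too long for the bar; the tape roll, cup and tube were not touched.

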